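# Undo the last swing bolt of a laboratory pressure vessel

### The arm

A 6-joint arm with a two-finger parallel gripper is mounted at the origin on the work surface. World frame = base frame: x ahead of the robot, y to its left, z up, the work surface at z = 0. Lengths are in mm, angles in rad, forces in N, time in s.
With the tool pointing down it reaches from about 300 to 825 mm from the base axis. Payload 5.4 kg.
Tool frame: the origin (TCP) lies on the centre line of the jaws, within the pads' length; the fingertips stand 19 mm ahead of it and the grasp point (between the pads) is the TCP (nose_length is the distance from the TCP to the fingertips, in mm); z points along the fingers, y is the line along which they close (so a half turn about z gives the same grasp; the last joint's range is limited). The gripper opens to 92 mm and grips with 3 to 60 N. Pads are 20 mm wide; open, the fingers measure 128 mm over their backs; the gripper's body (75 mm by 189 mm) begins 69 mm behind the grasp point.
Start: joints at [-1.357, 0.158, 1.597, -0, 1.386, -0.21], TCP at [236.431, -524.125, 233.601] pointing down, gripper open.
Joint ranges: [-2.91, 2.91], [-0.94, 2.29], [0.18, 2.7], [-1.29, 4.43], [0.17, 2.64], [-3, 3]. Speed limits (rad/s): [2.57, 2.57, 3.14, 3.14, 3.14, 3.14].

### API

Orientations are given as a unit quaternion [x, y, z, w].
In Python, from cell import read_state, read_camera, camera_model, sign_off, nose_length gives the robot as it stands.
- The arm moves only by the tool arm_command, never from a script. Its argument "commands" is a list of rows, each a list of 3 entries, a list of its own where there are three numbers: the shift along the tool's x, y, z in m, then the turn about the tool's z in rad, then the opening, from 0 (shut) to 1 (fully open). A call has 1 to 12 rows; each row shifts and turns the commanded pose from where the row before left it, along the tool's axes as they then stand; what a row does not reach is not made up. A row lasts 1/12 s, in which the tool goes at most 41.7 mm and 7.16 degrees, less where a joint would pass 70% of its speed; a pose out of reach is approached as far as the arm can. A call with a gripper value outside its range is refused whole. The fingers move at their own pace and stop on an object; "force" is the grip in N (left out, the last holds). Time passes only in rows, so rows that do not move let the fingers close. It gives the time, the measured TCP pose, the force, the opening and the grip force at its end, in the units of the state.
- read_state(): the state, without advancing time (a new reading comes with each control period).
- read_camera(name): name is "scene" or "top" or "wrist"; returns (picture, depth): 384x512x3 uint8, red, green, blue; 384x512 float32, mm along the optical axis (not along the pixel's ray), 0 where there is no reading.
- camera_model(name): a dict with "K" (3x3 intrinsics, pixels), "k1" (the pictures are not rectified: a ray, as slopes to the right and down, at radius r is drawn at 1 + k1 r^2 times it, then the intrinsics apply), "R" (3x3) and "t" (3): a world point X has camera coordinates R X + t. Camera axes: x right, y down, z forward; pixel columns grow to the right and rows downward; lengths in mm; the calibration is good to about 2 mm. A picture is of the moment at which its call begins: read the wrist's pose just before it. camera_model takes no time and is no camera call; for the wrist camera it gives the pose at the moment of the call.
- sign_off(): hands the job in; it is judged then, once.
The state is a dict: "t": time; "q": joint angles; "qd": joint speeds; "joint_efforts": joint torques, N m; "tool_pos": TCP position; "orientation": TCP orientation; "wrist_force": force on the tool from outside, world axes, zero at the start; "ft_torque": the same for the moment, N m; "finger_gap": finger opening in mm; "gripper_force": force on a finger pad.
Only numpy, scipy, OpenCV 4.12 (cv2) and the standard library are available. Lean on these libraries where they do the work, as an engineer would, in place of code of your own. Each camera call takes 0.05 s, during which the arm holds its last target. There are 200 camera calls.

### The job

Free the lid of the steel pressure vessel: unscrew the wing nut of the one swing bolt that still stands upright until the nut has risen clear of its seat (about half a turn to three quarters, counter-clockwise from above), then swing that bolt outward out of its slotted lug and let it fall right down like the other two. Do not shift the spanner, beaker or bottle standing around the vessel.

Things in the scene. Friction and masses are not known exactly. Their poses are not given: they have to be found in the camera images.
- vessel: Steel pressure vessel fixed to the bench: cylinder 120 mm across, flat flanged lid 140 mm across, its top 146 mm up. Origin: under its centre, on the bench; z up. Three slotted lugs on the lid, 120 degrees apart, each with a swing bolt hinged below. The one still done up is on the vessel's -x side; the other two hang outward (fixed), reaching 225 mm from the axis.
- gauge (a point): Top centre of the dial gauge on the +x half of the lid, fixed: 48 mm across, top 190 mm above the bench. A brass relief valve (22 mm across, top 181 mm up) stands 48 mm to its +y side. The -x half of the lid is bare.
- bolt_hinge (a point): Hinge of the fastened bolt, fixed to the vessel 84 mm from its axis on the -x side, 75 mm above the bench. Axes as the vessel's: -x is the outward direction of the swing, y the hinge's axis. The bolt is a 10 mm rod reaching 105 mm from here, straight up while fastened.
- nut_mid (a point): Brass wing nut on the fastened bolt; point on the bolt's axis half-way up the wings, 111 mm from the hinge when screwed down. z along the bolt. Two flat wings along its y: 74 mm tip to tip, 11 mm thick along x (pinch across this from above), from 21 mm below to 19 mm above the point, 11 mm gap between; the bolt's end stands in it to 6 mm below the point. Hub 26 mm across below.
- seat (a point): Seat of the fastened bolt's nut on its lug, fixed, 145 mm above the bench on the upright bolt's axis. A 24 mm collar under the nut sits here behind a lip 5 mm high on the lug's outer end, which holds the bolt until the nut has been unscrewed well over 2 rad; it drags on the lip up to about 2.7 rad; 3.3 rad clears it well.
- nut (a joint): Turn of the wing nut, rad: 0 screwed down (wings then along the vessel's y), grows as it is unscrewed (counter-clockwise from above), stop at 6.3. It is stiff by about 0.1 N m and stays where it is left. The thread is steep: the nut climbs the bolt by 2.5 mm per rad.
- bolt (a joint): Swing of the fastened bolt, rad: 0 upright in the slot of its lug, grows outward, stop at 1.7 (hanging out just below level). The hinge is free-moving: once pushed beyond about 0.4 rad it falls outward to the stop by its own weight.
- spanner: Loose steel spanner, 170 mm long, lying on the bench on the vessel's +y side. Origin: on its underside, about the middle. Leave alone.
- beaker_mid (a point): Centre of a loose glass beaker, 68 mm across, 90 mm high, standing on the vessel's -y side. Leave alone.
- reagent_mid (a point): Centre of a loose amber bottle, 60 mm across, 130 mm high, standing on the vessel's +x side. Leave alone.

How it is judged:
By the outcome, as a careful person would: the job done as asked, in the order asked, and still so for the second after the job is handed in, with the robot touching nothing.
It also fails if it takes over 72 s, if anything falls off the work surface, if the arm or the gripper's body presses on something with over 40 N, if the wrist force passes 120 N, or if a joint passes its speed limit or range.

## Working session

There is one attempt and no reset: what is moved stays moved. The work goes in short steps, Python scripts to look and compute and a tool call to move; the robot and the scene stay as the last step left them, time stands still between calls to the robot, and variables do not carry over. Pictures are saved under pics/ and viewed, at most 10 in all, crops included, and the job is handed in when it is done.

Besides the shell and the picture viewer there is one more tool, called after "Emit:" as name(argument=value, ...), one argument or row to a line, values as JSON. arm_command: Moves the arm, as the interface text tells. Its arguments: {"type":"object","properties":{"commands":{"type":"array","items":{"type":"array"}},"force":{"type":"number"}},"required":["commands"]}

```bash
mkdir -p pics; ls
cat > h.py <<'E'
import numpy as np, cv2
from cell import *
def save(n,f):
    im,d=read_camera(n); cv2.imwrite(f'pics/{f}.png',im[:,:,::-1]); np.save(f'pics/{f}.npy',d)
    m=camera_model(n); np.savez(f'pics/{f}_m.npz',**{k:np.array(v) for k,v in m.items()})
def ray(f,u,v):
    m=np.load(f'pics/{f}_m.npz');K=m['K']
    x=np.array([(u-K[0,2])/K[0,0],(v-K[1,2])/K[1,1]]);s=x.copy()
    for _ in range(20): s=x/(1+m['k1']*(s@s))
    return m,np.array([*s,1.])
def px(f,u,v,depth=None,z=None):
    m,r=ray(f,u,v);R,t=m['R'],m['t'];c=-R.T@t;d=R.T@r
    if z is not None: return c+d*(z-c[2])/d[2]
    if depth is None: depth=np.load(f'pics/{f}.npy')[int(v),int(u)]
    return c+d*depth
def cloud(f):
    m=np.load(f'pics/{f}_m.npz');K=m['K'];D=np.load(f'pics/{f}.npy')
    v,u=np.mgrid[:384,:512];x=np.stack([(u-K[0,2])/K[0,0],(v-K[1,2])/K[1,1]],-1);s=x.copy()
    for _ in range(20): s=x/(1+m['k1']*(s**2).sum(-1,keepdims=True))
    P=np.concatenate([s,np.ones((384,512,1))],-1)*D[...,None]
    return (P-m['t'])@m['R'],D>0
E
python3 - <<'E'
from h import *
print(read_state()); print(nose_length)
for n in('top','scene'): save(n,n+'0')
a=cv2.imread('pics/top0.png');b=cv2.imread('pics/scene0.png')
E
```

```text
pics
{'t': 0.0, 'q': array([-1.35706987e+00,  1.59030397e-01,  1.59822819e+00, -2.06519780e-05,
        1.38617073e+00, -2.10143083e-01]), 'qd': array([-0.0009196 , -0.00039834,  0.00108245, -0.00114192,  0.00178787,
       -0.00014428]), 'joint_efforts': array([ 6.23486612e-04, -3.85561252e+01, -3.22112668e+01,  7.00450432e-02,
        3.76941240e-02, -1.46792759e-04]), 'tool_pos': array([ 236.31774716, -523.55232639,  232.631382  ]), 'orientation': array([ 9.77624950e-01,  2.10353546e-01, -1.17941010e-05, -9.18313027e-04]), 'wrist_force': array([0.23647959, 0.75388423, 0.06242416]), 'ft_torque': array([-0.05767289, -0.01977604,  0.00292046]), 'gripper_force': 0.0, 'finger_gap': 91.91669060184378}
19.0
```

View pics/top0.png

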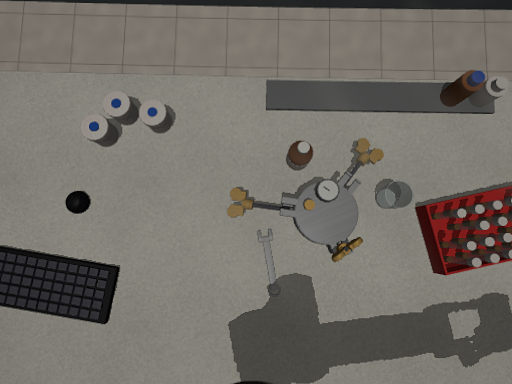

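View pics/scene0.png

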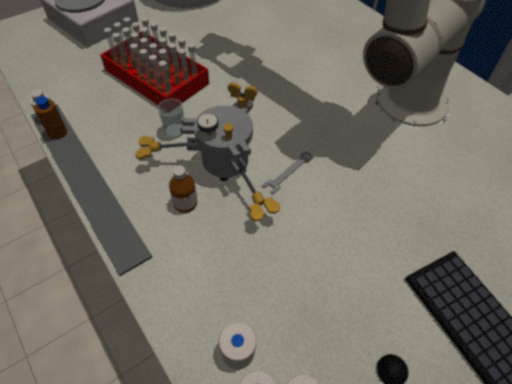

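The top view shows the vessel lid at about (325,210), the upright wing nut at (347,249), the beaker at (393,194), the bottle at (300,153) and the spanner at (270,262). The scene view agrees. Next I'll measure from the depth data and an enlarged crop.

Run:
```python
from h import *
P,ok=cloud('top0')
a=cv2.imread('pics/top0.png')
# lid
sub=np.zeros((384,512),bool); sub[165:265,280:375]=1
lid=sub&ok&(abs(P[...,2]-146)<5)&(a.max(-1).astype(int)-a.min(-1)<25)
q=P[lid]; print('lid med',np.median(q,0),len(q))
(c,r)=cv2.minEnclosingCircle(q[:,:2].astype(np.float32)); print(c,r)
# dark-yellow nut px
n=np.zeros((384,512),bool); n[230:270,325:370]=1
n&=ok&((a[...,2].astype(int)-a[...,0])>40)
q=P[n]; print('nut',len(q),q.min(0),q.max(0),np.median(q,0))
t=q[q[:,2]>165]; mu=t.mean(0); w,v=np.linalg.eigh(np.cov(t[:,:2].T)); print(len(t),mu,np.sqrt(w),v[:,1], t.min(0),t.max(0))
for nm,u,v in(('gauge',327,188),('valve',309,204),('beaker',393,194),('bottle',303,147)): print(nm,px('top0',u,v))
cv2.imwrite('pics/c0.png',cv2.resize(a[135:300,225:425],None,fx=4,fy=3.6,interpolation=cv2.INTER_CUBIC)[:600])
cv2.imwrite('pics/c1.png',cv2.resize(a[170:270,285:418],None,fx=6,fy=6,interpolation=cv2.INTER_CUBIC))
```

```text
lid med [ 590.54103758 -116.97943351  145.14626023] 3114
(596.6536865234375, -113.55548095703125) 101.5145492553711
nut 196 [ 495.25054223 -174.57377228  165.39284171] [ 541.97043533 -115.51026324  206.84055097] [ 520.4568351  -142.30370052  200.86517971]
196 [ 518.97118886 -144.03875705  194.66584415] [ 4.80546016 19.48652333] [-0.61056206  0.79196841] [ 495.25054223 -174.57377228  165.39284171] [ 541.97043533 -115.51026324  206.84055097]
gauge [ 643.31409145 -106.45175467  188.32441552]
valve [610.10663073 -70.74960978 179.06972212]
beaker [ 657.08043512 -312.59333811    6.89175824]
bottle [744.83859434 -64.28491485 128.40769298]
```

View pics/c1.png

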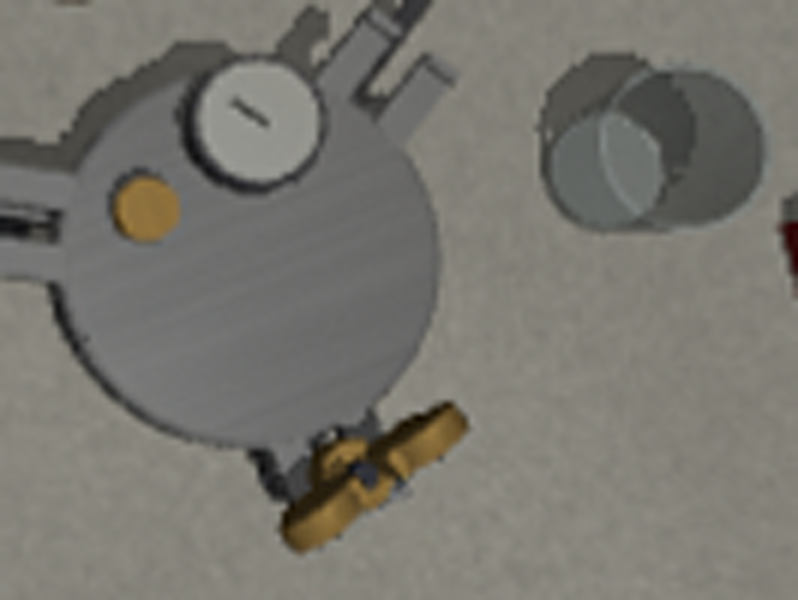

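The crop shows the lid circle centred near (249,261) and the wings running from (285,535) to (467,412). The bolt end is at about (368,473), and the beaker is well off to the right. I'll turn these into world positions.

Run:
```python
from h import *
g=lambda u,v,z: px('top0',285+(u+.5)/6-.5,170+(v+.5)/6-.5,z=z)[:2].round(1)
# lid rim
rim=np.array([g(*p,146) for p in((438,245),(425,180),(420,330),(68,310),(110,380),(170,425),(240,448),(75,175))],np.float32)
A=np.c_[2*rim,np.ones(len(rim))];s=np.linalg.lstsq(A,(rim**2).sum(1),rcond=None)[0];c=s[:2];print('centre',c,np.sqrt(s[2]+c@c))
for nm,p in dict(gauge=(258,120,190),valve=(146,208,181),nut=(368,473,180),lugL=(25,225,145),lugR=(405,40,145),wA=(285,525,205),wB=(455,405,205),hubedge=(345,445,160)).items():
    w=g(*p);d=w-c;print(nm,w,d.round(1),np.hypot(*d).round(1),np.degrees(np.arctan2(d[1],d[0])).round(1))
m=np.load('pics/top0_m.npz');print(-m['R'].T@m['t'])
w=camera_model('wrist');s=read_state();print('wristcam',-np.array(w['R']).T@w['t']-s['tool_pos'],np.array(w['R']))
```

```text
centre [ 597.11785016 -112.6533364 ] 68.79317609378901
gauge [ 639.8 -107.3] [42.7  5.4] 43.0 7.1
valve [609.4 -70.3] [12.3 42.4] 44.1 73.8
nut [ 520.1 -146.5] [-77.  -33.8] 84.1 -156.3
lugL [605.6 -31.8] [ 8.5 80.9] 81.3 84.0
lugR [ 676.8 -170.3] [ 79.7 -57.6] 98.3 -35.9
wA [ 503.2 -112.7] [-93.9  -0. ] 93.9 -180.0
wB [ 543.8 -169.1] [-53.3 -56.4] 77.6 -133.4
hubedge [ 529.2 -143.6] [-67.9 -30.9] 74.6 -155.5
[539.93616895  40.5164252  914.89633307]
wristcam [ 71.4576276   33.22868095 150.14001652] [[ 0.4101074  -0.91203582 -0.00160875]
 [-0.87471251 -0.39382277  0.28245644]
 [-0.25824395 -0.11443028 -0.95927878]]
```

Emit:
arm_command(
  commands=[
    [[0.017,-0.0094,-0.0078],0,1],
    [[0.017,-0.0094,-0.0078],0,1],
    [[0.017,-0.0094,-0.0078],0,1],
    [[0.017,-0.0094,-0.0078],0,1],
    [[0.017,-0.0094,-0.0078],0,1],
    [[0.017,-0.0094,-0.0078],0,1],
    [[0.017,-0.0094,-0.0078],0,1],
    [[0.017,-0.0094,-0.0078],0,1],
    [[0.017,-0.0094,-0.0078],0,1],
    [[0.017,-0.0094,-0.0078],0,1],
    [[0.017,-0.0094,-0.0078],0,1],
    [[0.017,-0.0094,-0.0078],0,1],
  ],
)

```text
t: 1.1
tool_pos: [376.3, -336.4, 327.1]
orientation: [0.978, 0.21, -0.0, -0.0]
wrist_force: [0.0, -0.6, 0.8]
finger_gap: 92.0
gripper_force: 0.0
```

Emit:
arm_command(
  commands=[
    [[0.0175,-0.0095,0],0,1],
    [[0.0175,-0.0095,0],0,1],
    [[0.0175,-0.0095,0],0,1],
    [[0.0175,-0.0095,0],0,1],
    [[0.0175,-0.0095,0],0,1],
    [[0.0175,-0.0095,0],0,1],
    [[0.0175,-0.0095,0],0,1],
    [[0.0175,-0.0095,0],0,1],
    [[0.0175,-0.0095,0],0,1],
    [[0.0175,-0.0095,0],0,1],
    [[0.0175,-0.0095,0],0,1],
    [[0.0175,-0.0095,0],0,1],
  ],
)

```text
t: 2.1
tool_pos: [520.8, -146.1, 326.7]
orientation: [0.978, 0.21, -0.0, -0.0]
wrist_force: [0.2, 0.5, -0.4]
finger_gap: 92.1
gripper_force: 0.0
```

Emit:
arm_command(
  commands=[
    [[0,0,0],0.12,1],
    [[0,0,0],0.12,1],
    [[0,0,0],0.12,1],
    [[0,0,0],0.12,1],
    [[0,0,0],0.12,1],
    [[0,0,0],0.12,1],
    [[0,0,0],0.12,1],
    [[0,0,0],0.12,1],
    [[0,0,0],0.12,1],
    [[0,0,0],0.12,1],
    [[0,0,0],0.12,1],
    [[0,0,0],0.12,1],
  ],
)

```text
t: 3.1
tool_pos: [520.3, -147.0, 326.6]
orientation: [0.872, -0.489, -0.001, 0.0]
wrist_force: [-0.7, 0.3, 1.0]
finger_gap: 91.8
gripper_force: 0.0
```

Run:
```python
from h import *
s=read_state();print(s['t'],s['q'],s['tool_pos'],s['orientation']);save('wrist','w0')
P,ok=cloud('w0');a=cv2.imread('pics/w0.png')
n=ok&((a[...,2].astype(int)-a[...,0])>40)&(np.hypot(P[...,0]-520,P[...,1]+146)<50)&(P[...,2]>195)&(P[...,2]<215)
q=P[n];(c,sz,an)=cv2.minAreaRect(q[:,:2].astype(np.float32));print(len(q),c,sz,an,np.median(q[:,2]),cv2.boxPoints((c,sz,an)))
```

```text
3.1 [-4.99020036e-01  2.34774964e-02  1.55922102e+00  6.50588725e-06
  1.56000920e+00  2.09395074e+00] [ 520.2993878  -147.02463124  326.62100046] [ 8.72213079e-01 -4.89125785e-01 -5.57531012e-04  3.47518841e-06]
649 (518.8427734375, -146.5018310546875) (10.95268440246582, 70.7142333984375) 37.20415496826172 202.13322120348468 [[ 493.10202 -121.65169]
 [ 535.85986 -177.9746 ]
 [ 544.5835  -171.35197]
 [ 501.82568 -115.02907]]
```

View pics/w0.png

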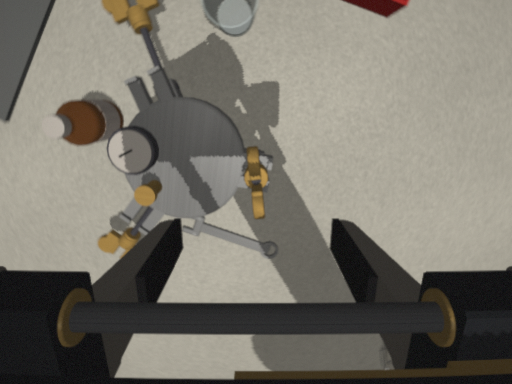

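The wrist view shows the nut at about (257,180), with free space around it. The wings stand roughly 0.23 rad past the vessel's y axis. I'll align and descend.

Emit:
arm_command(
  commands=[
    [[-0.001,0.0005,0],-0.1,0.5],
    [[0,0,0.0125],0,0.5],
    [[0,0,0.0125],0,0.5],
    [[0,0,0.0125],0,0.5],
    [[0,0,0.0125],0,0.5],
    [[0,0,0.0125],0,0.5],
    [[0,0,0.0125],0,0.5],
    [[0,0,0.0125],0,0.5],
    [[0,0,0.0125],0,0.5],
    [[0,0,0.0125],0,0.5],
    [[0,0,0.0125],0,0.5],
    [[0,0,0.0125],0,0.5],
  ],
)

```text
t: 4.15
tool_pos: [519.6, -146.6, 188.5]
orientation: [0.897, -0.442, 0.0, -0.0]
wrist_force: [-0.3, 0.1, -0.3]
finger_gap: 46.2
gripper_force: 0.0
```

Emit:
arm_command(
  commands=[
    [[0,0,0],0,0.5],
    [[0,0,0],0,0],
    [[0,0,0],0,0],
    [[0,0,0],0,0],
    [[0,0,0],0,0],
    [[0,0,0],0,0],
    [[0,0,0],0,0],
    [[0,0,0],0,0],
    [[0,0,0],0,0],
  ],
  force=25,
)

```text
t: 4.9
tool_pos: [520.0, -146.6, 190.3]
orientation: [0.897, -0.442, 0.001, -0.0]
wrist_force: [0.1, 1.1, 2.7]
finger_gap: 10.7
gripper_force: 25.0
```

Emit:
arm_command(
  commands=[
    [[0,0,-0.0003],-0.1,0],
    [[0,0,-0.0003],-0.1,0],
    [[0,0,-0.0002],-0.1,0],
    [[0,0,-0.0003],-0.1,0],
    [[0,0,-0.0002],-0.1,0],
    [[0,0,-0.0003],-0.1,0],
    [[0,0,-0.0002],-0.1,0],
    [[0,0,-0.0003],-0.1,0],
    [[0,0,-0.0002],-0.1,0],
    [[0,0,-0.0002],-0.1,0],
  ],
)

```text
t: 5.73
tool_pos: [520.0, -146.4, 192.7]
orientation: [0.999, 0.044, 0.001, -0.0]
wrist_force: [1.0, 1.5, 2.5]
finger_gap: 10.9
gripper_force: 25.0
```

```bash
python3 -c "
from h import *
s=read_state();print({k:np.round(s[k],2) for k in s});o=s['orientation'];print(2*np.arctan2(o[1],o[0]))"
```

```text
{'t': np.float64(5.73), 'q': array([-0.5 ,  0.1 ,  1.74,  0.  ,  1.3 ,  0.98]), 'qd': array([ 0.  , -0.  , -0.  ,  0.  ,  0.01, -1.19]), 'joint_efforts': array([ -0.65, -34.09, -30.19,  -0.5 ,  -0.08,   1.12]), 'tool_pos': array([ 520.01, -146.4 ,  192.71]), 'orientation': array([ 1.  ,  0.04,  0.  , -0.  ]), 'wrist_force': array([1.01, 1.5 , 2.51]), 'ft_torque': array([ 0.28, -0.14, -0.13]), 'gripper_force': np.float64(25.0), 'finger_gap': np.float64(10.95)}
0.08828390959040358
```

Emit:
arm_command(
  commands=[
    [[0,0,-0.0003],-0.1,0],
    [[0,0,-0.0002],-0.1,0],
    [[0,0,-0.0003],-0.1,0],
    [[0,0,-0.0002],-0.1,0],
    [[0,0,-0.0003],-0.1,0],
    [[0,0,-0.0002],-0.1,0],
    [[0,0,-0.0003],-0.1,0],
    [[0,0,-0.0002],-0.1,0],
    [[0,0,-0.0003],-0.1,0],
    [[0,0,-0.0002],-0.1,0],
    [[0,0,-0.0003],-0.1,0],
    [[0,0,-0.0002],-0.1,0],
  ],
)

```text
t: 6.73
tool_pos: [519.9, -146.1, 195.7]
orientation: [0.8, 0.601, 0.001, -0.0]
wrist_force: [0.9, 2.3, 3.1]
finger_gap: 11.1
gripper_force: 25.0
```

Emit:
arm_command(
  commands=[
    [[0,0,-0.0003],-0.1,0],
    [[0,0,-0.0002],-0.1,0],
    [[0,0,-0.0003],-0.1,0],
    [[0,0,-0.0002],-0.1,0],
    [[0,0,-0.0003],-0.1,0],
    [[0,0,-0.0002],-0.1,0],
    [[0,0,-0.0003],-0.1,0],
    [[0,0,-0.0002],-0.1,0],
    [[0,0,-0.0003],-0.1,0],
    [[0,0,-0.0002],-0.1,0],
    [[0,0,-0.0002],-0.1,0],
    [[0,0,0],0,0],
  ],
)

```text
t: 7.73
tool_pos: [519.7, -146.1, 198.4]
orientation: [0.369, 0.93, 0.0, -0.0]
wrist_force: [-0.6, 2.2, 3.3]
finger_gap: 10.6
gripper_force: 25.0
```

Emit:
arm_command(
  commands=[
    [[0,0,0],0,0.5],
    [[0,0,0],0,0.5],
    [[0,0,0],0,0.5],
    [[0,0,0],0,0.5],
    [[0,0,0],0,0.5],
    [[0,0,-0.018],0,0.5],
    [[0,0,-0.018],0,0.5],
    [[0,0,-0.018],0,0.5],
    [[0,0,-0.018],0,0.5],
    [[0,0,-0.018],0,0.5],
    [[0,0,-0.018],0,0.5],
    [[0,0,-0.018],0,0.5],
  ],
)

```text
t: 8.73
tool_pos: [519.4, -146.4, 324.4]
orientation: [0.37, 0.929, 0.0, -0.0]
wrist_force: [-0.0, -0.2, -0.5]
finger_gap: 46.0
gripper_force: 0.0
```

Run:
```python
from h import *
s=read_state();o=s['orientation'];print(s['t'],s['q'],s['tool_pos'],2*np.arctan2(o[1],o[0]));save('wrist','w1')
P,ok=cloud('w1');a=cv2.imread('pics/w1.png')
n=ok&((a[...,2].astype(int)-a[...,0])>40)&(np.hypot(P[...,0]-520,P[...,1]+146)<50)&(P[...,2]>202)&(P[...,2]<225)
q=P[n];(c,sz,an)=cv2.minAreaRect(q[:,:2].astype(np.float32));print(len(q),c,sz,an,np.median(q[:,2]),cv2.boxPoints((c,sz,an)))
```

```text
8.7333 [-4.98879977e-01  2.10278133e-02  1.56608493e+00  7.56041474e-05
  1.55511265e+00 -1.31134123e+00] [ 519.4152356  -146.43496366  324.35368099] 2.383256365327001
712 (520.2725219726562, -145.8199005126953) (10.773221969604492, 70.71975708007812) 47.24053955078125 214.4979310724159 [[ 490.65387 -125.7682 ]
 [ 542.577   -173.78142]
 [ 549.8912  -165.8716 ]
 [ 497.96802 -117.85838]]
```

View pics/w1.png

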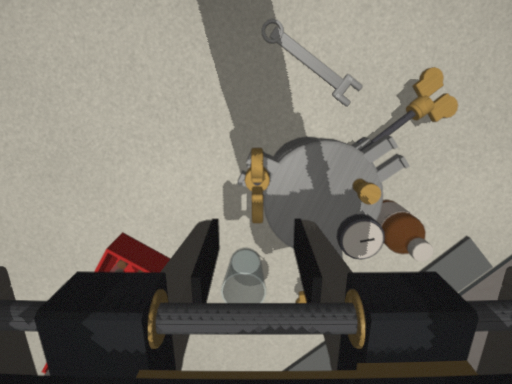

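The nut now stands at about 3.55 rad: the wings have turned 190° and the nut has risen. In the wrist picture it is at (257,185), with the beaker and spanner undisturbed. Next I'll close the fingers, align them with the wings' inner face and push outward.

Emit:
arm_command(
  commands=[
    [[0,0,0],0.12,0],
    [[0,0,0],0.12,0],
    [[0,0,0],0.12,0],
    [[0,0,0],0.12,0],
    [[0,0,0],0.12,0],
    [[0,0,0],0.12,0],
    [[0,0,0],0.12,0],
    [[0,0,0],0.12,0],
    [[0,0,0],0.12,0],
    [[0,0,0],0.12,0],
    [[0,0,0],0.12,0],
    [[0,0,0],0.12,0],
  ],
)

```text
t: 9.78
tool_pos: [519.4, -146.4, 322.8]
orientation: [0.892, 0.452, -0.0, -0.001]
wrist_force: [-0.2, -0.3, -0.1]
finger_gap: 0.4
gripper_force: 0.0
```

Emit:
arm_command(
  commands=[
    [[0,0,0],0.12,0],
    [[0.018,0.004,0],0,0],
    [[0.018,0.004,0],0,0],
    [[0,0,0.0165],0,0],
    [[0,0,0.0165],0,0],
    [[0,0,0.0165],0,0],
    [[0,0,0.0165],0,0],
    [[0,0,0.0165],0,0],
    [[0,0,0.0165],0,0],
    [[0,0,0.0165],0,0],
    [[0,0,0.0165],0,0],
    [[0,0,0],0,0],
  ],
)

```text
t: 10.78
tool_pos: [547.4, -124.4, 187.1]
orientation: [0.916, 0.4, -0.003, -0.003]
wrist_force: [-1.0, 0.5, -0.6]
finger_gap: 0.5
gripper_force: 0.0
```

Emit:
arm_command(
  commands=[
    [[-0.0046,-0.002,0],0,0],
    [[-0.0046,-0.002,0],0,0],
    [[-0.0046,-0.002,0],0,0],
    [[-0.0046,-0.002,0],0,0],
    [[-0.0046,-0.002,0],0,0],
    [[-0.0046,-0.002,0],0,0],
    [[-0.0046,-0.002,0],0,0],
    [[-0.0046,-0.002,0],0,0],
  ],
)

```text
t: 11.45
tool_pos: [512.7, -142.0, 192.1]
orientation: [0.916, 0.4, 0.0, 0.0]
wrist_force: [-0.3, 0.0, 0.7]
finger_gap: 0.2
gripper_force: 0.0
```

Emit:
arm_command(
  commands=[
    [[-0.0046,-0.002,0],0,0],
    [[-0.0046,-0.002,0],0,0],
    [[-0.0046,-0.002,0],0,0],
    [[-0.0046,-0.002,0],0,0],
    [[-0.0046,-0.002,0],0,0],
    [[-0.0046,-0.002,0],0,0],
    [[-0.0046,-0.002,0],0,0],
    [[-0.0046,-0.002,0],0,0],
    [[-0.0046,-0.002,0],0,0],
    [[0,0,0],0,0],
  ],
)

```text
t: 12.28
tool_pos: [471.1, -160.2, 191.9]
orientation: [0.916, 0.4, -0.0, -0.0]
wrist_force: [-0.3, 0.3, -0.1]
finger_gap: 0.3
gripper_force: 0.0
```

Run:
```python
from h import *
save('top','t2')
a=cv2.imread('pics/t2.png');cv2.imwrite('pics/c2.png',cv2.resize(a[120:300,225:425],None,fx=3,fy=3))
```

```text
(no output)
```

View pics/c2.png

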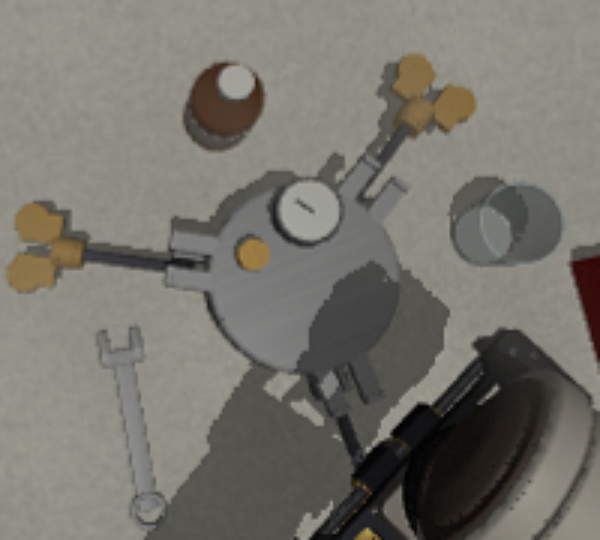

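The top crop shows the bolt out of its slot, lying outward from (330,385) to (355,460), with part of it hidden by the gripper. I'll raise the arm, move clear and check.

Emit:
arm_command(
  commands=[
    [[0,0,-0.02],0,0],
    [[0,0,-0.02],0,0],
    [[0,0,-0.02],0,0],
    [[0,0,-0.02],0,0],
    [[0,0,-0.02],0,0],
    [[0,0,-0.02],0,0],
    [[0,0,-0.02],0,0],
    [[0,0.02,0],0,0],
    [[0,0.02,0],0,0],
    [[0,0.02,0],0,0],
    [[0,0.02,0],0,0],
    [[0,0.02,0],0,0],
  ],
)

```text
t: 13.33
tool_pos: [546.1, -228.3, 331.8]
orientation: [0.916, 0.4, 0.0, -0.0]
wrist_force: [0.4, 0.2, 0.6]
finger_gap: 0.3
gripper_force: 0.0
```

Emit:
arm_command(
  commands=[
    [[0,0.02,0],0,0],
    [[0,0.02,0],0,0],
    [[0,0.02,0],0,0],
    [[0,0.02,0],0,0],
    [[0,0.02,0],0,0],
    [[0,0.02,0],0,0],
    [[0,0,0],0,0],
    [[0,0,0],0,0],
    [[0,0,0],0,0],
    [[0,0,0],0,0],
    [[0,0,0],0,0],
    [[0,0,0],0,0],
  ],
)

```text
t: 14.33
tool_pos: [633.0, -308.8, 332.6]
orientation: [0.916, 0.401, 0.0, 0.0]
wrist_force: [-0.6, -0.2, -0.7]
finger_gap: 0.5
gripper_force: 0.0
```

Run:
```python
from h import *
print(read_state()['tool_pos'])
save('top','t3');P,ok=cloud('t3')
a=cv2.imread('pics/t3.png');cv2.imwrite('pics/c3.png',cv2.resize(a[120:320,225:425],None,fx=3,fy=3))
n=ok&((a[...,2].astype(int)-a[...,0])>40)&(np.hypot(P[...,0]-400,P[...,1]+198)<80)
q=P[n];print(len(q),q.min(0),q.max(0),np.median(q,0))
```

```text
[ 633.01605664 -308.81728997  332.56403088]
414 [ 374.73393065 -235.57585116   -2.09667564] [ 445.14561127 -158.65616516   79.89050474] [ 413.25475851 -186.54785483   69.25298592]
```

View pics/c3.png

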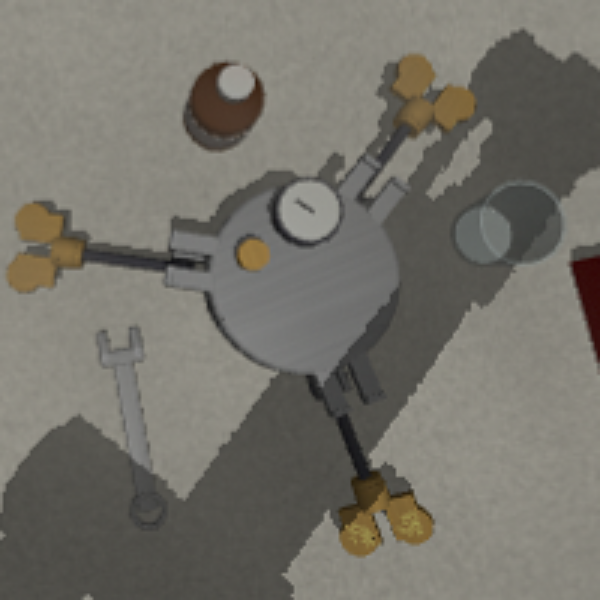

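The bolt now hangs outward like the other two, with its nut at (385,510) and about 69 mm high. The spanner, beaker and bottle are where they were, and the arm is clear of everything.

```bash
python3 -c "
from cell import *
print(sign_off())"
```

```text
the job is handed in; nothing more can be done
None
```

The lid is free and the job is handed in: I unscrewed the wing nut to about 3.5 rad, then swung the bolt out of its lug so it hangs down like the other two, with the spanner, beaker and bottle not moved and about 14 s of the 72 s used.

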